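Check the pump's oil with the dipstick

TASK

Pick the yellow-handled dipstick off its rest, slide it down the sloping guide tube of the blue vacuum pump and press it gently until its red collar stops against the tube's mouth, keeping it pressed there for a moment. Then draw it right out and present it for reading: hold it still and level, its tip about 12 cm above the centre of the white reading card. Finish while holding it like that, touching nothing else with it, and leave the box of persimmons, the loose persimmon and the jar where they are.

Things in the scene. Friction and masses are not known exactly. Their poses are not given: they have to be found in the camera images.
- dipstick: Loose dipstick, 0.11-0.18 kg. Origin on its axis at the collar's stop face; +x runs from tip to handle. Steel rod 10 mm dia, round end, x = -118 to 0 mm; red collar 36 mm dia, x = 0 to 6; yellow bar handle 16 wide (y), 18 high (z), x = 6 to 104; grip near x = 45. Starts level in the rest, z up, axis 55 mm above the table, tip towards -x within 20 deg. Marks go all round: roll is free
- dipstick_tip (a point): Centre of the rod's tip end, at x = -118 mm on the dipstick
- rest: Fixed aluminium rest; origin on the table below the collar, axes parallel to the lying dipstick's. Base plate 240 x 70 x 10 mm, x = -125 to 115; two open-topped saddles: under the rod at x = -80 mm (30 wide, top at z = 62) and under the handle's end, x = 88 to 100 mm (32 wide, top at z = 60). Lift the dipstick straight up
- guide_tube: Fixed steel tube on the pump. Origin: centre of the mouth's rim, 125 mm up; +z: tube axis out of the mouth, 40 deg above level, leaning away from the robot within 20 deg of +x. 130 mm long, bore 15 mm, flaring in the last 18 mm to 25 at the rim (32 outside), where the collar stops: dipstick origin at this origin, its +x along this +z. Weight will not seat it: push along the axis, 5 N is plenty
- pump: Fixed vacuum pump, origin on the table straight below the guide tube's mouth, +x the way the tube leans out. Blue case x = -209 to -99 mm, y = -55 to 55 mm, 122 mm high (134 mm with the filler cap); grey motor beside it to y = 123 mm, 113 mm high; base plate x = -250 to -20 mm, y = -90 to 130 mm, 12 mm thick.
- reading_card: Fixed reading card lying on the table, 140 x 140 mm, 5 mm thick, white with blue edge and red centre spot; origin under its centre
- gift_box: Bystander: cream open box with eight dried persimmons, 150 x 270 mm, 52 mm high, origin under its centre
- persimmon: Bystander: one dried persimmon, 62 mm diameter, 46 mm high, origin under its centre
- jar: Bystander: jar with white lid, 60 mm diameter, 75 mm high, origin under its centre

How it is judged:
By the outcome, as a careful person would: the job done as asked, in the order asked, and still so for the second after the job is handed in, while the arm keeps its last pose, push and grip.
It also fails if it takes over 61 s, if anything falls off the work surface, if the arm or the gripper's body presses on something with over 40 N, if the wrist force passes 120 N, or if a joint passes its speed limit or range.

ROBOT

A 6-joint arm with a two-finger parallel gripper is mounted at the origin on the work surface. World frame = base frame: x ahead of the robot, y to its left, z up, the work surface at z = 0. Lengths are in mm, angles in rad, forces in N, time in s.
With the tool pointing down it reaches from about 325 to 900 mm from the base axis. Payload 6.1 kg.
Tool frame: the origin (TCP) lies at the very end of the fingers, on their centre line; the grasp point (between the pads) lies 19 mm behind it; z points along the fingers, y is the line along which they close (so a half turn about z gives the same grasp; the last joint's range is limited). The gripper opens to 87 mm and grips with 3 to 60 N. Pads are 19 mm wide; open, the fingers measure 117 mm over their backs; the gripper's body (75 mm by 190 mm) begins 51 mm behind the grasp point.
Start: joints at [-1.423, 0.22, 1.526, -0, 1.395, -0.126], TCP at [168.988, -601.713, 222.538] pointing down, gripper open.
Joint ranges: [-2.98, 2.98], [-0.91, 2.08], [0.09, 2.57], [-1.24, 4.39], [0.2, 2.65], [-2.68, 2.68]. Speed limits (rad/s): [2.57, 2.57, 3.01, 3.14, 3.14, 3.14].

INTERFACE

Orientations are given as a rotation vector (axis times angle).
In Python, from bench import ctrl, vision gives the robot as it stands.
- The arm moves only by the tool arm_command, never from a script. Its argument "motion" is a list of rows, each a list of 7 numbers: the shift along the tool's x, y, z in mm, then the turn, a rotation vector about the tool's x, y, z in rad, then the finger opening in mm, from 0 to 87. A call has 1 to 20 rows; each row is the pose to reach, as a shift and turn from the pose commanded when the call began, along the tool's axes at that moment; what a row does not reach only later rows make up. A row lasts 1/10 s, in which the tool goes at most 50 mm and 8.59 degrees, less where a joint would pass 70% of its speed; a pose out of reach is approached as far as the arm can. A call with a gripper value outside its range is refused whole. The fingers move at their own pace and stop on an object; the grip force is fixed at half the most. Time passes only in rows, so rows that repeat a pose let the fingers close. It gives the time, the measured TCP pose, the force, the opening and the grip force at its end, in the units of the state.
- ctrl.state(): the state, without advancing time (a new reading comes with each control period).
- vision.capture(name): name is "side" or "top"; returns the picture (400x640x3 uint8, red, green, blue); there is no depth.
- vision.calibration(name): a dict with "intrinsics" (3x3 intrinsics, pixels), "xyz" and "rotation" of the camera in the world. Camera axes: x right, y down, z forward; pixel columns grow to the right and rows downward; lengths in mm; the calibration is good to about 2 mm. A picture is of the moment at which its call begins. calibration takes no time and is no camera call.
- ctrl.finish_job(): hands the job in; it is judged then, once.
Trained networks look in the newest picture that a camera, given by its name, has taken for a name from the list of things; names that differ only in an ending like _2 or _b are one class to them, and where a whole thing is asked for, a point or a joint stands for the part that bears it (a point fixed in the world has none). Each returns a list of dicts, best first, with "score" (0 to 1); they miss things now and then, are a little off and sometimes report something else, mostly with a low value. They report only what shows in the picture. A call takes as long as a camera call.
- vision.find_in(target, camera): "centre" ([x, y, z] in mm, in world coordinates, good to about 4 mm: the middle of the surface that is visible of it).
- vision.pinpoint(target, camera): "centre" ([x, y, z] in mm, in world coordinates, good to about 4 mm: a listed point, or the origin of a listed thing).
The state is a dict: "time_s": time; "joint_pos": joint angles; "qvel": joint speeds; "tau": joint torques, N m; "tool_pos": TCP position; "tool_rot": TCP orientation; "force": force on the tool from outside, world axes, zero at the start; "torque": the same for the moment, N m; "opening": opening from 0.0 (shut) to 1.0 (fully open); "grasp_force": force on a finger pad.
Only numpy, scipy, OpenCV 4.12 (cv2) and the standard library are available. Lean on these libraries where they do the work, as an engineer would, in place of code of your own. Each camera call takes 0.05 s, during which the arm holds its last target. There are 200 camera calls.

## Working session

There is one attempt and no reset: what is moved stays moved. The work goes in short steps, Python scripts to look and compute and a tool call to move; the robot and the scene stay as the last step left them, time stands still between calls to the robot, and variables do not carry over. Pictures are saved under pics/ and viewed, at most 10 in all, crops included, and the job is handed in when it is done.

Besides the shell and the picture viewer there is one more tool, called after "Call:" by a JSON object that holds its "api" and its "payload", one argument or row to a line. arm_command: Moves the arm, as the interface text tells. Its arguments: {"type":"object","properties":{"motion":{"type":"array","items":{"type":"array","items":{"type":"number"}}}},"required":["motion"]}

```bash
ls; mkdir -p pics; python3 - <<'E'
from bench import ctrl, vision
import cv2, numpy as np
s=ctrl.state(); print(s)
for c in ("top","side"):
    im=vision.capture(c); cv2.imwrite(f"pics/{c}0.png",im[:,:,::-1])
    k=vision.calibration(c); print(c,k)
    for n in ("dipstick","dipstick_tip","rest","guide_tube","pump","reading_card","gift_box","persimmon","jar"):
        r=vision.pinpoint(n,c); print(n,[(np.round(d["centre"]).tolist(),round(d["score"],2)) for d in r[:2]])
E
```

```text
pics
{'time_s': 0.0, 'joint_pos': array([-1.42313247e+00,  2.21218407e-01,  1.52762588e+00, -4.70863969e-05,
        1.39471505e+00, -1.26134956e-01]), 'qvel': array([ 2.17870995e-04,  9.73644495e-05, -1.37416150e-04,  7.89344704e-04,
        2.99358624e-06,  9.11267156e-04]), 'tau': array([ 4.50563448e-04, -4.94613576e+01, -3.87374818e+01,  7.00525660e-02,
        5.71034302e-02, -1.42925132e-04]), 'tool_pos': array([ 168.85986417, -601.09728756,  221.43423994]), 'tool_rot': array([-3.11025016e+00, -4.28484616e-01,  1.05989645e-04]), 'force': array([-0.36282975,  0.55147006,  0.82226748]), 'torque': array([ 0.05751179, -0.00408158,  0.04852883]), 'grasp_force': 0.0, 'opening': 0.9984885694453286}
top {'intrinsics': array([[405.84293141,   0.        , 326.02738813],
       [  0.        , 405.84293141, 199.50244265],
       [  0.        ,   0.        ,   1.        ]]), 'xyz': array([ 501.58021824,  -10.27150483, 1050.27682389]), 'rotation': array([-2.18824632,  2.17116025, -0.06760244])}
dipstick [([503.0, 345.0, 55.0], 0.74)]
dipstick_tip [([382.0, 346.0, 57.0], 0.58)]
rest [([497.0,
[... 331 characters left out ...]
251.0, 2.0], 0.79)]
side {'intrinsics': array([[416.19737797,   0.        , 321.03436785],
       [  0.        , 416.19737797, 195.98209813],
       [  0.        ,   0.        ,   1.        ]]), 'xyz': array([478.28846985, 675.72556266, 700.46329107]), 'rotation': array([-0.19445034,  2.77025845, -1.28954872])}
dipstick [([500.0, 349.0, 54.0], 0.78)]
dipstick_tip [([387.0, 340.0, 55.0], 0.69), ([779.0, -18.0, -2.0], 0.49)]
rest [([508.0, 345.0, 3.0], 0.72)]
guide_tube [([560.0, 28.0, 123.0], 0.89)]
pump [([563.0, 31.0, -4.0], 0.98)]
reading_card [([486.0, -323.0, -2.0], 0.79)]
gift_box [([778.0, -15.0, -1.0], 0.64)]
persimmon [([727.0, 266.0, -2.0], 0.71)]
jar [([745.0, -253.0, -4.0], 0.58)]
```

View pics/top0.png

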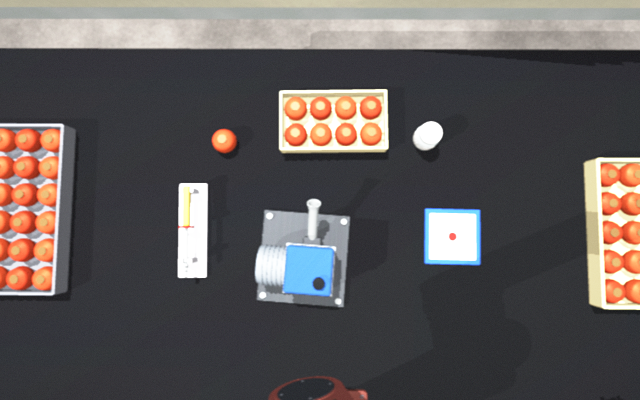

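View pics/side0.png

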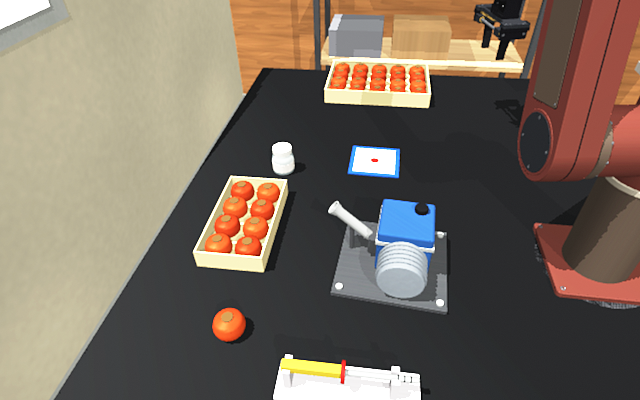

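The top view shows the dipstick collar at about (185,227), the tube mouth at (313,203) and the card spot at (452,236). The side view shows the tube mouth at (335,208) and the dipstick at (345,372). The network positions agree with both. Next I'll measure the directions from crops.

```bash
cat > h.py <<'E'
import numpy as np, cv2
from scipy.spatial.transform import Rotation as R
from bench import ctrl, vision
def cam(c):
    k=vision.calibration(c); r=np.array(k["rotation"])
    return k["intrinsics"],k["xyz"],(R.from_rotvec(r).as_matrix() if r.shape==(3,) else r)
def proj(p,c):
    K,t,M=cam(c); q=(np.atleast_2d(p)-t)@M@K.T; return q[:,:2]/q[:,2:]
def ray(uv,c):
    K,t,M=cam(c); return t, M@np.linalg.inv(K)@[uv[0],uv[1],1.]
def atz(uv,z,c):
    t,d=ray(uv,c); return t+d*(z-t[2])/d[2]
def tri(a,b,ca="top",cb="side"):
    t1,d1=ray(a,ca);t2,d2=ray(b,cb)
    s=np.linalg.lstsq(np.c_[d1,-d2],t2-t1,rcond=None)[0]
    p,q=t1+s[0]*d1,t2+s[1]*d2; return (p+q)/2,np.linalg.norm(p-q)
def axis(m):  # centroid and long direction of a mask's pixels
    p=np.argwhere(m)[:,::-1].astype(float); c=p.mean(0); v=np.linalg.svd(p-c,full_matrices=False)[2][0]; return c,v,len(p)
E
python3 - <<'E'
from h import *
a=cv2.imread("pics/top0.png");b=cv2.imread("pics/side0.png")
for c,im in (("top",a),("side",b)):
    h=cv2.cvtColor(im,cv2.COLOR_BGR2HSV); m=(h[...,0]>22)&(h[...,0]<34)&(h[...,1]>150)&(h[...,2]>80)
    n,l,s,ce=cv2.connectedComponentsWithStats(m.astype(np.uint8)); i=1+s[1:,4].argmax()
    ct,v,k=axis(l==i); e=[atz(ct+d*20*v,60,c) for d in(-1,1)]; d=e[1]-e[0]; d*=np.sign(d[0])
    print(c,ct,v,k,s[i],atz(ct,60,c).round(1),np.degrees(np.arctan2(d[1],d[0])))
def crop(im,x,y,w,h,f): return cv2.resize(im[y:y+h,x:x+w],None,fx=f,fy=f,interpolation=cv2.INTER_CUBIC)
A=crop(a,250,190,110,120,4); B=crop(b,322,190,80,80,4); B=cv2.copyMakeBorder(B,0,160,0,0,cv2.BORDER_CONSTANT)
cv2.imwrite("pics/crop1.png",np.hstack([A,B]))
E
```

```text
top [189. 194.] [-0. -1.] 3 [189 193   1   3   3] [584.2 337.   60. ] 1.8704387048037565
side [313.80246914 370.00925926] [0.99579542 0.09160502] 324 [281 359  61  19 324] [550.6 352.   60. ] 2.535661907692743
```

View pics/crop1.png

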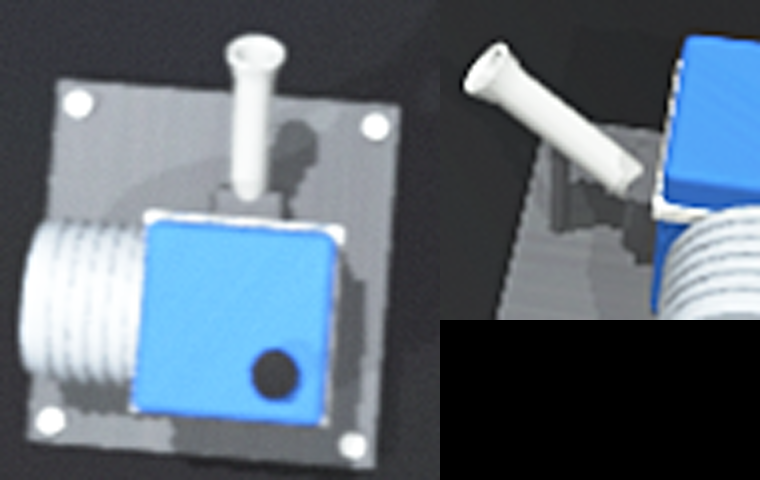

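The left crop shows the plate corners clearly at (57,80), (400,103), (375,467) and (27,440), with the mouth centre near (256,53). The right crop shows the mouth near (47,70) from its own left edge. I'll convert these to positions.

```bash
python3 - <<'E'
from h import *
from scipy.optimize import least_squares
cr=lambda p:np.array(p)/4+[250,190]-0.375
C=[cr(p) for p in((57,80),(400,103),(375,467),(27,440))]
W=np.array([atz(p,12,"top") for p in C])[:,:2]; L=np.array([(-20,130),(-20,-90),(-250,-90),(-250,130)])
def f(q):
    c,s=np.cos(q[2]),np.sin(q[2]); return (L@np.array([[c,s],[-s,c]])+q[:2]-W).ravel()
r=least_squares(f,[560,28,0]); print("plate fit mouth xy,yaw",r.x[:2].round(1),np.degrees(r.x[2]).round(2),f(r.x).round(1))
mt=cr((256,53)); ms=np.array((47,70))/4+[322,190]-.375
print("mouth top@125",atz(mt,125,"top").round(1),"side",atz(ms,125,"side").round(1),tri(mt,ms))
q=r.x; u=np.array([np.cos(q[2])*np.cos(.698),np.sin(q[2])*np.cos(.698),np.sin(.698)]); o=np.r_[q[:2],125]
for c in("top","side"): print(c,"proj mouth/bottom",proj([o,o-130*u],c).round(1), "seen",mt if c=="top" else ms)
a=cv2.imread("pics/top0.png");b=cv2.imread("pics/side0.png")
h=cv2.cvtColor(a,cv2.COLOR_BGR2HSV); m=(h[...,0]>15)&(h[...,0]<40)&(h[...,1]>90)&(h[...,2]>80); m[:, :170]=0;m[:,205:]=0; m[:180]=0; m[285:]=0
ct,v,k=axis(m); e=[atz(ct+d*20*v,64,"top") for d in(-1,1)]; d=e[1]-e[0]; d*=np.sign(d[0]); print("yellow",ct,k,atz(ct,64,"top").round(1),np.degrees(np.arctan2(d[1],d[0])))
def crop(im,x,y,w,h,f): return cv2.resize(im[y:y+h,x:x+w],None,fx=f,fy=f,interpolation=cv2.INTER_CUBIC)
A=crop(a,165,178,50,105,5); B=crop(b,265,340,165,60,3); B=cv2.copyMakeBorder(B,0,525-180,0,0,cv2.BORDER_CONSTANT)
cv2.imwrite("pics/crop2.png",np.hstack([A,B]))
E
```

```text
plate fit mouth xy,yaw [562.2  28.7] -3.64 [ 1.1 -0.1  0.2  0.2 -0.3 -0.  -0.9 -0.1]
mouth top@125 [560.5  27.7 125. ] side [559.8  31.4 125. ] (array([560.46902133,  27.83674492, 121.8551734 ]), np.float64(0.5192352486396273))
top proj mouth/bottom [[313.2 202.1]
 [311.6 244.4]] seen [313.625 202.875]
side proj mouth/bottom [[332.4 206.2]
 [377.3 240.7]] seen [333.375 207.125]
yellow [188.171875 207.171875] 64 [551.6 336.5  64. ] -0.27266285909490423
```

View pics/crop2.png

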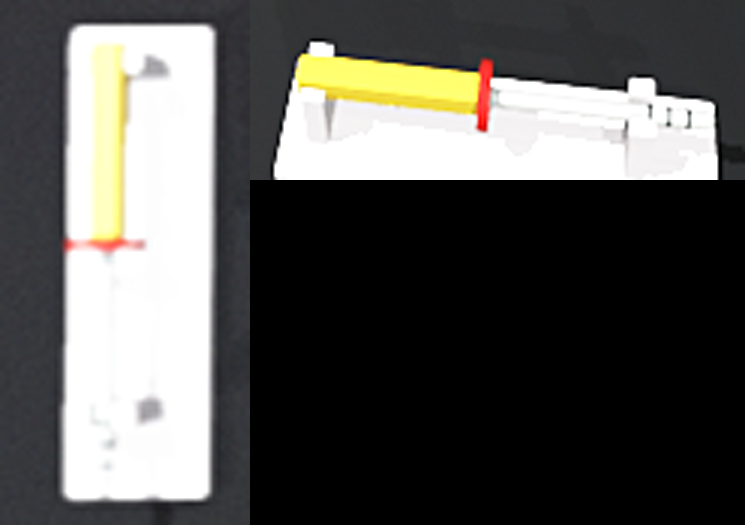

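The left crop shows the rest-plate corners at (70,25), (215,25), (211,499) and (63,499), and the collar centred at (105,244). The side crop shows the collar at about (485,95), with the handle running from (300,75) to (478,95).

```bash
python3 - <<'E'
from h import *
from scipy.optimize import least_squares
cr=lambda p:np.array(p)/5+[165,178]-0.4
C=[cr(p) for p in((70,25),(215,25),(211,499),(63,499))]
W=np.array([atz(p,10,"top") for p in C])[:,:2]; L=np.array([(115,35),(115,-35),(-125,-35),(-125,35)])
def f(q):
    c,s=np.cos(q[2]),np.sin(q[2]); return (L@np.array([[c,s],[-s,c]])+q[:2]-W).ravel()
r=least_squares(f,[500,346,0]); print("rest fit",r.x[:2].round(1),np.degrees(r.x[2]).round(2),f(r.x).round(1))
ct=cr((105,244)); cs=np.array([(485-250),95])/3+[265,340]-.33
print("collar(x=3)",tri(ct,cs), atz(ct,60,"top"))
h1,h2=cr((108,45)),cr((106.5,238)); p,q=atz(h1,64,"top"),atz(h2,64,"top"); d=p-q; print("handle",p,q,np.degrees(np.arctan2(d[1],d[0])))
E
```

```text
rest fit [501.8 342.5] 1.11 [-1.6 -2.8 -0.8  2.5  1.6  2.9  0.9 -2.6]
collar(x=3) (array([504.56881156, 344.7346071 ,  54.24620775]), np.float64(0.3255162707131751)) [504.71319859 342.69183054  60.        ]
handle [602.01538055 343.02750593  64.        ] [507.62011057 340.63036126  64.        ] 1.4546995802474978
```

```bash
cat >> h.py <<'E'
import json
F=np.diag([1.,-1,-1])
def dipR(yaw,el=0):  # degrees; dipstick +x raised by el
    return R.from_euler("ZY",[yaw,-el],degrees=True).as_matrix()
def tool(o,Rd,g=(45,0,-19)): return np.array(o)+Rd@np.array(g), Rd@F
def delta(c,t):  # from commanded pose c to target t, both (pos,mat)
    return np.r_[c[1].T@(t[0]-c[0]), R.from_matrix(c[1].T@t[1]).as_rotvec()]
def apply(c,d): d=np.array(d,float); return c[0]+c[1]@d[:3], c[1]@R.from_rotvec(d[3:6]).as_matrix()
def load(): j=json.load(open("cmd.json")); return np.array(j[0]),np.array(j[1])
def save(c): json.dump([c[0].tolist(),c[1].tolist()],open("cmd.json","w"))
E
python3 - <<'E'
from h import *
np.set_printoptions(suppress=True,precision=4)
c=(np.array([168.988,-601.713,222.538]),dipR(15.69)@F); save(c)
s=ctrl.state(); print(R.from_rotvec(s["tool_rot"]).as_matrix()-c[1])
D=dipR(1.6)
w1=(np.array([400,-100,240.]),D@F); print(delta(c,w1))
t=tool([501.5,343.5,55],D); 
w2=(t[0]+[0,0,204],t[1]); w3=(t[0]+[0,0,60],t[1]); print(t[0],delta(w1,w2),delta(w1,w3))
E
```

```text
[[ 0. -0. -0.]
 [-0. -0. -0.]
 [-0. -0.  0.]]
[ 358.0837 -420.5455  -17.462     0.        0.        0.2459]
[546.4825 344.7565  36.    ] [ 158.8437 -440.493     0.        0.        0.        0.    ] [ 158.8437 -440.493   144.        0.        0.        0.    ]
```

Call:
{"api": "arm_command", "payload": {
  "motion": [
    [15, -18, -1, 0, 0, 0.01, 87],
    [45, -53, -2, 0, 0, 0.03, 87],
    [77, -90, -4, 0, 0, 0.05, 87],
    [109, -128, -5, 0, 0, 0.07, 87],
    [141, -166, -7, 0, 0, 0.1, 87],
    [173, -204, -8, 0, 0, 0.12, 87],
    [205, -242, -10, 0, 0, 0.14, 87],
    [237, -279, -12, 0, 0, 0.16, 87],
    [269, -317, -13, 0, 0, 0.18, 87],
    [301, -354, -15, 0, 0, 0.21, 87],
    [333, -391, -16, 0, 0, 0.23, 87],
    [358, -420, -17, 0, 0, 0.246, 87],
    [358, -420, -17, 0, 0, 0.246, 87]
  ]
}}

```text
time_s: 2.3
tool_pos: [401.4, -96.7, 240.0]
tool_rot: [-3.14, -0.053, -0.003]
force: [-0.0, -0.4, 0.2]
opening: 0.999
grasp_force: 0.0
```

Call:
{"api": "arm_command", "payload": {
  "motion": [
    [8, -22, 0, 0, 0, 0, 87],
    [23, -65, 0, 0, 0, 0, 87],
    [40, -111, 0, 0, 0, 0, 87],
    [57, -158, 0, 0, 0, 0, 87],
    [74, -205, 0, 0, 0, 0, 87],
    [91, -252, 0, 0, 0, 0, 87],
    [108, -299, 0, 0, 0, 0, 87],
    [125, -346, 20, 0, 0, 0, 87],
    [142, -393, 50, 0, 0, 0, 87],
    [155, -430, 80, 0, 0, 0, 87],
    [159, -440.5, 110, 0, 0, 0, 87],
    [159, -440.5, 144, 0, 0, 0, 87],
    [159, -440.5, 144, 0, 0, 0, 87],
    [159, -440.5, 144, 0, 0, 0, 87],
    [159, -440.5, 144, 0, 0, 0, 87]
  ]
}}

```text
time_s: 3.8
tool_pos: [548.7, 344.0, 98.3]
tool_rot: [-3.14, -0.042, -0.006]
force: [-0.1, 0.2, 1.0]
opening: 0.998
grasp_force: 0.0
```

```bash
python3 - <<'E'
from h import *
np.set_printoptions(suppress=True,precision=4)
c=apply(apply(load(),[358,-420,-17,0,0,.246]),[159,-440.5,144,0,0,0]); save(c)
s=ctrl.state(); print(s["time_s"],c[0],s["tool_pos"],s["joint_pos"],R.from_matrix(c[1].T@R.from_rotvec(s["tool_rot"]).as_matrix()).as_rotvec())
ims=[]
for k in ("side","top"):
    im=vision.capture(k); ims.append(im[:,:,::-1]); print([(np.round(d["centre"],1).tolist(),round(d["score"],2)) for d in vision.pinpoint("dipstick",k)+vision.pinpoint("dipstick_tip",k)])
S=cv2.resize(ims[0][220:400,180:460],None,fx=2.8,fy=2.8); cv2.imwrite("pics/hover.png",S)
E
```

```text
3.8 [546.7424 344.2078  95.538 ] [548.6707 343.9776  98.3076] [ 0.4384  0.3798  1.5722 -0.0001  1.1858  1.9825] [0.0014 0.0035 0.0011]
[([500.3, 347.1, 56.7], 0.87), ([385.0, 340.8, 50.2], 0.83)]
[([504.1, 345.9, 55.1], 0.93), ([500.1, 346.8, -2.3], 0.74), ([382.1, 341.7, 54.1], 0.59), ([779.8, -14.0, -3.1], 0.34)]
```

View pics/hover.png

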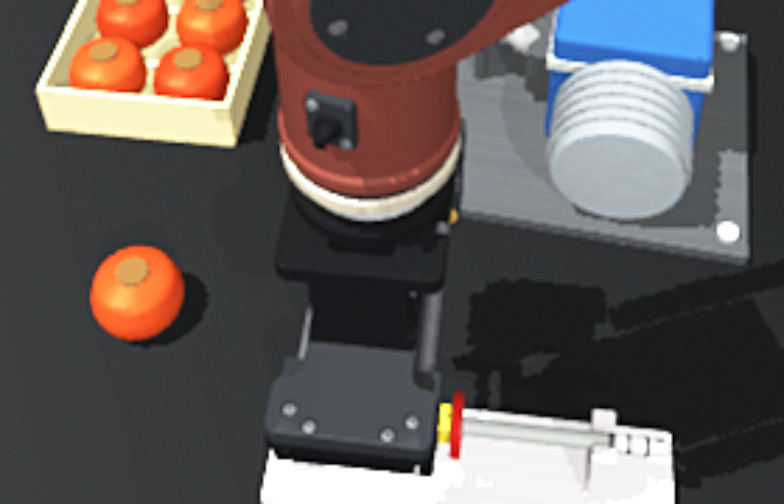

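The gripper straddles the handle right behind the collar, and the persimmon at (137,293) is clear. Descending and closing.

Call:
{"api": "arm_command", "payload": {
  "motion": [
    [0, -0.5, 15, 0, 0, 0, 87],
    [0, -0.5, 40, 0, 0, 0, 87],
    [0, -0.5, 55, 0, 0, 0, 87],
    [0, -0.5, 60, 0, 0, 0, 87],
    [0, -0.5, 60, 0, 0, 0, 87],
    [0, -0.5, 60, 0, 0, 0, 87],
    [0, -0.5, 60, 0, 0, 0, 87]
  ]
}}

```text
time_s: 4.8
tool_pos: [547.7, 345.1, 36.8]
tool_rot: [-3.14, -0.044, -0.003]
force: [-0.3, -1.0, -1.0]
opening: 1.0
grasp_force: 0.0
```

```bash
python3 - <<'E'
from h import *
np.set_printoptions(suppress=True,precision=4)
c=apply(load(),[0,-.5,60,0,0,0]); save(c)
s=ctrl.state(); print(s["time_s"],c[0],s["tool_pos"],s["qvel"],R.from_matrix(c[1].T@R.from_rotvec(s["tool_rot"]).as_matrix()).as_rotvec(),s["force"])
E
```

```text
4.8 [546.7285 344.7076  35.538 ] [547.6987 345.1359  36.7927] [ 0.0011 -0.0041  0.0025 -0.001  -0.0018 -0.0002] [0.0008 0.0019 0.    ] [-0.2907 -1.017  -1.0035]
```

Call:
{"api": "arm_command", "payload": {
  "motion": [
    [0, 0, 0, 0, 0, 0, 30],
    [0, 0, 0, 0, 0, 0, 8],
    [0, 0, 0, 0, 0, 0, 8],
    [0, 0, 0, 0, 0, 0, 8],
    [0, 0, 0, 0, 0, 0, 8],
    [0, 0, 0, 0, 0, 0, 8],
    [0, 0, 0, 0, 0, 0, 8],
    [0, 0, 0, 0, 0, 0, 8]
  ]
}}

```text
time_s: 5.6
tool_pos: [546.8, 344.7, 35.5]
tool_rot: [3.141, 0.044, -0.0]
force: [-0.1, 1.0, -0.3]
opening: 0.355
grasp_force: 0.0
```

Call:
{"api": "arm_command", "payload": {
  "motion": [
    [0, 0, 0, 0, 0, 0, 8],
    [0, 0, 0, 0, 0, 0, 8],
    [0, 0, 0, 0, 0, 0, 8],
    [0, 0, 0, 0, 0, 0, 8],
    [0, 0, 0, 0, 0, 0, 8],
    [0, 0, 0, 0, 0, 0, 8],
    [0, 0, 0, 0, 0, 0, 8]
  ]
}}

```text
time_s: 6.3
tool_pos: [546.8, 344.7, 35.5]
tool_rot: [-3.141, -0.044, -0.0]
force: [-0.1, 1.1, 0.3]
opening: 0.181
grasp_force: 29.9
```

Call:
{"api": "arm_command", "payload": {
  "motion": [
    [0, 0, -5, 0, 0, 0, 8],
    [0, 0, -20, 0, 0, 0, 8],
    [0, 0, -50, 0, 0, 0, 8],
    [0, 0, -90, 0, 0, 0, 8],
    [0, 0, -130, 0, 0, 0, 8],
    [0, 0, -165, 0, 0, 0, 8],
    [0, 0, -190, 0, 0, 0, 8],
    [0, 0, -200, 0, 0, 0, 8],
    [0, 0, -200, 0, 0, 0, 8],
    [0, 0, -200, 0, 0, 0, 8]
  ]
}}

```text
time_s: 7.3
tool_pos: [546.1, 344.3, 234.2]
tool_rot: [3.14, 0.044, -0.003]
force: [0.6, 0.3, -2.5]
opening: 0.179
grasp_force: 29.9
```

```bash
python3 - <<'E'
from h import *
np.set_printoptions(suppress=True,precision=4)
c=apply(load(),[0,0,-200,0,0,0]); save(c)
D=dipR(-3.64,40); o=np.array([561.3,28.3,124.5]); t=tool(o+D[:,0]*160,D); print(t[0],delta(c,t))
E
```

```text
[730.2106  17.5546 241.7166] [174.3036 332.134   -6.1786  -0.0319   0.6976   0.0876]
```

Call:
{"api": "arm_command", "payload": {
  "motion": [
    [9, 16, -1, 0, 0.02, 0, 8],
    [26, 50, -2, 0, 0.08, 0.01, 8],
    [46, 88, -3, -0.01, 0.16, 0.02, 8],
    [66, 126, -4, -0.01, 0.24, 0.03, 8],
    [87, 166, -5, -0.016, 0.34, 0.044, 8],
    [108, 206, -5, -0.02, 0.44, 0.055, 8],
    [129, 246, -6, -0.024, 0.53, 0.066, 8],
    [148, 282, -6, -0.028, 0.61, 0.076, 8],
    [163, 311, -6, -0.03, 0.67, 0.083, 8],
    [172, 327, -6, -0.032, 0.695, 0.087, 8],
    [174.5, 332, -6, -0.032, 0.698, 0.0875, 8],
    [174.5, 332, -6, -0.032, 0.698, 0.0875, 8],
    [174.5, 332, -6, -0.032, 0.698, 0.0875, 8],
    [174.5, 332, -6, -0.032, 0.698, 0.0875, 8]
  ]
}}

```text
time_s: 8.7
tool_pos: [730.3, 18.7, 241.6]
tool_rot: [2.931, -0.091, 1.067]
force: [0.6, -0.6, -1.7]
opening: 0.181
grasp_force: 29.9
```

```bash
python3 - <<'E'
from h import *
np.set_printoptions(suppress=True,precision=4)
c=apply(load(),[174.5,332,-6,-0.032,0.698,0.0875]); save(c)
s=ctrl.state(); print(s["time_s"],c[0],s["tool_pos"],s["joint_pos"],R.from_matrix(c[1].T@R.from_rotvec(s["tool_rot"]).as_matrix()).as_rotvec(),s["opening"])
D=c[1]@F; print("expected origin,tip",c[0]-D@[45,0,-19],c[0]-D@[45+118,0,-19])
ims=[]
for k in ("side","top"):
    im=vision.capture(k); ims.append(im[:,:,::-1]); cv2.imwrite(f"pics/pre_{k}.png",im[:,:,::-1])
    for n in("dipstick","dipstick_tip","guide_tube"): print(k,n,[(np.round(d["centre"],1).tolist(),round(d["score"],2)) for d in vision.pinpoint(n,k)[:2]])
    tip=c[0]-D@[163,0,-19]; print(k,"proj exp origin tip",proj([c[0]-D@[45,0,-19],tip],k).round(1))
A=cv2.resize(ims[0][140:260,260:400],None,fx=3.5,fy=3.5,interpolation=cv2.INTER_CUBIC);B=cv2.resize(ims[1][140:260,270:355],None,fx=3.5,fy=3.5,interpolation=cv2.INTER_CUBIC)
cv2.imwrite("pics/pre.png",np.hstack([A,B]))
E
```

```text
8.7 [730.4033  17.6941 241.538 ] [730.3117  18.7004 241.588 ] [-0.0908  0.0013  1.8827  0.0344  0.5599  1.5196] [ 0.0008 -0.0004 -0.001 ] 0.18096481338927667
expected origin,tip [683.8174  20.6519 227.1503] [593.6332  26.3718 151.2681]
side dipstick [([682.0, 24.0, 229.0], 0.85)]
side dipstick_tip [([594.7, 28.3, 148.0], 0.57)]
side guide_tube [([559.4, 31.9, 124.9], 0.58)]
side proj exp origin tip [[272.  159.7]
 [317.4 194.6]]
top dipstick []
top dipstick_tip []
top guide_tube [([484.3, -318.8, 0.3], 0.63)]
top proj exp origin tip [[315.7 139.9]
 [313.9 187.3]]
```

View pics/pre.png

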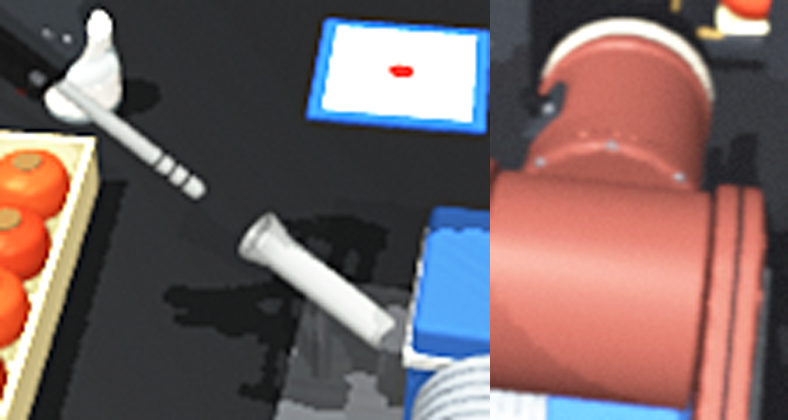

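The side view shows the rod in line with the tube: tip at (203,189), which is (318,194) in full-image pixels against an expected (317.4,194.6). The mouth is at about (258,238) in the crop, and the arm blocks the top view. I'll measure both centre lines to sub-pixel accuracy.

```bash
python3 - <<'E'
from h import *
np.set_printoptions(suppress=True,precision=3)
c=load(); D=c[1]@F
g=cv2.cvtColor(cv2.imread("pics/pre_side.png"),cv2.COLOR_BGR2GRAY).astype(np.float32)
u=D[:,0]; org=c[0]-D@[45,0,-19]; m=np.array([561.3,28.3,124.5])
def prof(P,hw):  # centre offset of bright band perpendicular to projected axis at 3D points P
    out=[]
    for p in P:
        a,b=proj([p,p+u],"side"); d=(b-a)/np.linalg.norm(b-a); n=np.array([-d[1],d[0]])
        t=np.arange(-hw,hw+.01,.1); q=a+t[:,None]*n
        v=cv2.remap(g,q[:,0].astype(np.float32)[None],q[:,1].astype(np.float32)[None],cv2.INTER_LINEAR)[0]
        th=(v.max()+np.percentile(v,10))/2; k=np.where(v>th)[0]
        out.append([t[k[0]],t[k[-1]],(t[k[0]]+t[k[-1]])/2])
    return np.array(out),n
print("rod  x=-110..-30"); r,n=prof([org-u*s for s in range(30,115,10)],6); print(n,r.T)
print("tube from mouth"); r,n=prof([m-u*s for s in range(0,125,10)],11); print(r.T)
dn=proj([m+[0,1,0],m+D[:,2]],"side")-proj(m,"side"); print("px per mm along n for y, dipz:",dn@n)
E
```

```text
rod  x=-110..-30
[ 0.609 -0.793] [[-5.2  -2.3  -2.4  -2.2  -2.3  -2.3  -2.3  -2.5  -2.5 ]
 [ 6.    6.    2.3   2.3   2.2   2.3   2.1   2.    2.1 ]
 [ 0.4   1.85 -0.05  0.05 -0.05 -0.   -0.1  -0.25 -0.2 ]]
tube from mouth
[[-6.8  -5.8  -4.8  -4.9  -4.9  -4.9  -4.8  -5.   -4.8  -4.8  -4.7  -2.9
   0.1 ]
 [ 6.6   6.    4.7   4.6   4.7   4.7   4.8   4.9   4.8   4.6   4.8  11.
  11.  ]
 [-0.1   0.1  -0.05 -0.15 -0.1  -0.1  -0.   -0.05 -0.   -0.1   0.05  4.05
   5.55]]
px per mm along n for y, dipz: [-0.286  0.372]
```

Rod and tube are both collinear with the model to within about 0.4 mm in the side view. Starting the insertion along tool −x while watching the force.

Call:
{"api": "arm_command", "payload": {
  "motion": [
    [-5, 0, 0, 0, 0, 0, 8],
    [-15, 0, 0, 0, 0, 0, 8],
    [-28, 0, 0, 0, 0, 0, 8],
    [-40, 0, 0, 0, 0, 0, 8],
    [-48, 0, 0, 0, 0, 0, 8],
    [-54, 0, 0, 0, 0, 0, 8],
    [-58, 0, 0, 0, 0, 0, 8],
    [-60, 0, 0, 0, 0, 0, 8],
    [-60, 0, 0, 0, 0, 0, 8]
  ]
}}

```text
time_s: 10.0
tool_pos: [684.6, 20.5, 203.1]
tool_rot: [2.93, -0.093, 1.067]
force: [-0.4, 0.4, -1.6]
opening: 0.179
grasp_force: 29.9
```

Call:
{"api": "arm_command", "payload": {
  "motion": [
    [-3, 0, 0, 0, 0, 0, 8],
    [-6, 0, 0, 0, 0, 0, 8],
    [-9, 0, 0, 0, 0, 0, 8],
    [-12, 0, 0, 0, 0, 0, 8],
    [-15, 0, 0, 0, 0, 0, 8],
    [-15, 0, 0, 0, 0, 0, 8]
  ]
}}

```text
time_s: 10.6
tool_pos: [672.5, 21.4, 192.6]
tool_rot: [2.931, -0.093, 1.066]
force: [-0.3, 0.2, -2.2]
opening: 0.179
grasp_force: 29.9
```

Call:
{"api": "arm_command", "payload": {
  "motion": [
    [-3, 0, 0, 0, 0, 0, 8],
    [-7, 0, 0, 0, 0, 0, 8],
    [-11, 0, 0, 0, 0, 0, 8],
    [-15, 0, 0, 0, 0, 0, 8],
    [-19, 0, 0, 0, 0, 0, 8],
    [-23, 0, 0, 0, 0, 0, 8],
    [-27, 0, 0, 0, 0, 0, 8],
    [-30, 0, 0, 0, 0, 0, 8],
    [-30, 0, 0, 0, 0, 0, 8]
  ]
}}

```text
time_s: 11.5
tool_pos: [649.6, 22.8, 173.4]
tool_rot: [2.931, -0.093, 1.066]
force: [0.2, 0.4, -2.2]
opening: 0.179
grasp_force: 29.9
```

```bash
python3 - <<'E'
from h import *
np.set_printoptions(suppress=True,precision=2)
c=apply(load(),[-105,0,0,0,0,0]); save(c)
s=ctrl.state(); T=c[1].T; print(s["time_s"],"err tool frame",T@(s["tool_pos"]-c[0]),"force tool",T@s["force"],"torque",T@s["torque"])
E
```

```text
11.5 err tool frame [-0.82  0.01  0.14] force tool [-1.25 -0.43  1.81] torque [ 0.04 -0.55  0.02]
```

Call:
{"api": "arm_command", "payload": {
  "motion": [
    [-3, 0, 0, 0, 0, 0, 8],
    [-7, 0, 0, 0, 0, 0, 8],
    [-11, 0, 0, 0, 0, 0, 8],
    [-15, 0, 0, 0, 0, 0, 8],
    [-19, 0, 0, 0, 0, 0, 8],
    [-23, 0, 0, 0, 0, 0, 8],
    [-27, 0, 0, 0, 0, 0, 8],
    [-31, 0, 0, 0, 0, 0, 8],
    [-35, 0, 0, 0, 0, 0, 8],
    [-39, 0, 0, 0, 0, 0, 8],
    [-43, 0, 0, 0, 0, 0, 8],
    [-45, 0, 0, 0, 0, 0, 8],
    [-45, 0, 0, 0, 0, 0, 8]
  ]
}}

```text
time_s: 12.8
tool_pos: [615.4, 25.0, 144.7]
tool_rot: [2.93, -0.093, 1.066]
force: [-0.4, -0.8, -2.1]
opening: 0.178
grasp_force: 29.9
```

Call:
{"api": "arm_command", "payload": {
  "motion": [
    [-1, 0, 0, 0, 0, 0, 8],
    [-2, 0, 0, 0, 0, 0, 8],
    [-3, 0, 0, 0, 0, 0, 8],
    [-4, 0, 0, 0, 0, 0, 8],
    [-5, 0, 0, 0, 0, 0, 8],
    [-6, 0, 0, 0, 0, 0, 8],
    [-6, 0, 0, 0, 0, 0, 8]
  ]
}}

```text
time_s: 13.5
tool_pos: [611.0, 25.3, 141.0]
tool_rot: [2.93, -0.093, 1.067]
force: [0.6, 0.2, -2.1]
opening: 0.178
grasp_force: 29.9
```

```bash
python3 - <<'E'
from h import *
np.set_printoptions(suppress=True,precision=2)
c=apply(load(),[-51,0,0,0,0,0]); save(c)
s=ctrl.state(); T=c[1].T; print(s["time_s"],"err tool frame",T@(s["tool_pos"]-c[0]),"force tool",T@s["force"],"torque",T@s["torque"])
E
```

```text
13.5 err tool frame [-0.27 -0.    0.07] force tool [-0.88 -0.24  2.03] torque [ 0.05 -0.57 -0.04]
```

Call:
{"api": "arm_command", "payload": {
  "motion": [
    [-1, 0, 0, 0, 0, 0, 8],
    [-2, 0, 0, 0, 0, 0, 8],
    [-2.5, 0, 0, 0, 0, 0, 8],
    [-3, 0, 0, 0, 0, 0, 8],
    [-3.5, 0, 0, 0, 0, 0, 8],
    [-4, 0, 0, 0, 0, 0, 8],
    [-4, 0, 0, 0, 0, 0, 8]
  ]
}}

```text
time_s: 14.2
tool_pos: [608.2, 25.4, 138.7]
tool_rot: [2.93, -0.093, 1.067]
force: [-0.4, 0.1, -2.2]
opening: 0.176
grasp_force: 29.9
```

Call:
{"api": "arm_command", "payload": {
  "motion": [
    [-0.5, 0, 0, 0, 0, 0, 8],
    [-1, 0, 0, 0, 0, 0, 8],
    [-1.3, 0, 0, 0, 0, 0, 8],
    [-1.6, 0, 0, 0, 0, 0, 8],
    [-2, 0, 0, 0, 0, 0, 8],
    [-2, 0, 0, 0, 0, 0, 8]
  ]
}}

```text
time_s: 14.8
tool_pos: [608.0, 25.4, 139.0]
tool_rot: [2.928, -0.093, 1.072]
force: [6.2, -0.1, -0.8]
opening: 0.182
grasp_force: 29.9
```

About 6 N against the collar at the expected stop. Holding there for a second.

Call:
{"api": "arm_command", "payload": {
  "motion": [
    [-0.3, 0, 0, 0, 0, 0, 8],
    [-0.3, 0, 0, 0, 0, 0, 8],
    [-0.3, 0, 0, 0, 0, 0, 8],
    [-0.3, 0, 0, 0, 0, 0, 8],
    [-0.3, 0, 0, 0, 0, 0, 8],
    [-0.3, 0, 0, 0, 0, 0, 8],
    [-0.3, 0, 0, 0, 0, 0, 8],
    [-0.3, 0, 0, 0, 0, 0, 8],
    [-0.3, 0, 0, 0, 0, 0, 8],
    [-0.3, 0, 0, 0, 0, 0, 8],
    [-0.3, 0, 0, 0, 0, 0, 8],
    [-0.3, 0, 0, 0, 0, 0, 8]
  ]
}}

```text
time_s: 16.0
tool_pos: [608.0, 25.4, 139.0]
tool_rot: [2.928, -0.093, 1.073]
force: [7.2, 0.5, -0.4]
opening: 0.178
grasp_force: 29.9
```

```bash
python3 - <<'E'
from h import *
np.set_printoptions(suppress=True,precision=2)
c=apply(load(),[-6.3,0,0,0,0,0]); save(c)
s=ctrl.state(); T=c[1].T; print(s["time_s"],"err tool frame",T@(s["tool_pos"]-c[0]),"force tool",T@s["force"],"torque",T@s["torque"])
im=vision.capture("side")[:,:,::-1]; cv2.imwrite("pics/seat.png",cv2.resize(im[160:260,290:400],None,fx=5,fy=5,interpolation=cv2.INTER_CUBIC))
E
```

```text
16.0 err tool frame [ 2.43  0.09 -0.39] force tool [ 5.19 -1.    4.91] torque [0.18 0.43 0.02]
```

View pics/seat.png

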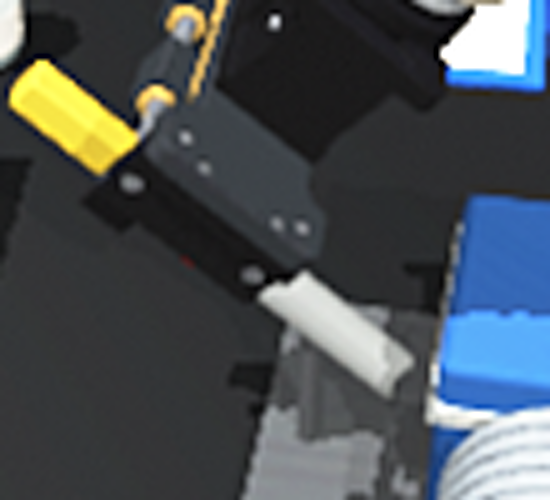

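The side view shows the tube entering under the finger housing, which hides the collar at about (265,290). The pose matches the computed seat to within 0.5 mm and the axial force is over 5 N, so it is at the stop. I'll press slightly more and check that nothing advances.

Call:
{"api": "arm_command", "payload": {
  "motion": [
    [-0.5, 0, 0, 0, 0, 0, 8],
    [-1, 0, 0, 0, 0, 0, 8],
    [-1, 0, 0, 0, 0, 0, 8],
    [-1, 0, 0, 0, 0, 0, 8],
    [-1, 0, 0, 0, 0, 0, 8],
    [-1, 0, 0, 0, 0, 0, 8],
    [-1, 0, 0, 0, 0, 0, 8],
    [-1, 0, 0, 0, 0, 0, 8],
    [-1, 0, 0, 0, 0, 0, 8],
    [-1, 0, 0, 0, 0, 0, 8]
  ]
}}

```text
time_s: 17.05
tool_pos: [607.9, 25.4, 139.2]
tool_rot: [2.927, -0.093, 1.075]
force: [8.4, -0.4, -0.4]
opening: 0.178
grasp_force: 29.9
```

```bash
python3 - <<'E'
from h import *
np.set_printoptions(suppress=True,precision=2)
c=apply(load(),[-1,0,0,0,0,0]); save(c)
s=ctrl.state(); T=c[1].T; print(s["time_s"],"err tool frame",T@(s["tool_pos"]-c[0]),"force tool",T@s["force"],"torque",T@s["torque"])
E
```

```text
17.05 err tool frame [ 3.46  0.1  -0.55] force tool [ 6.13 -0.1   5.71] torque [0.21 0.73 0.07]
```

The stop is firm: no advance at about 7 N. Drawing the dipstick out along the axis.

Call:
{"api": "arm_command", "payload": {
  "motion": [
    [3, 0, 0, 0, 0, 0, 8],
    [7, 0, 0, 0, 0, 0, 8],
    [13, 0, 0, 0, 0, 0, 8],
    [20, 0, 0, 0, 0, 0, 8],
    [28, 0, 0, 0, 0, 0, 8],
    [37, 0, 0, 0, 0, 0, 8],
    [46, 0, 0, 0, 0, 0, 8],
    [55, 0, 0, 0, 0, 0, 8],
    [64, 0, 0, 0, 0, 0, 8],
    [73, 0, 0, 0, 0, 0, 8],
    [82, 0, 0, 0, 0, 0, 8],
    [92, 0, 0, 0, 0, 0, 8],
    [103, 0, 0, 0, 0, 0, 8],
    [115, 0, 0, 0, 0, 0, 8],
    [128, 0, 0, 0, 0, 0, 8],
    [142, 0, 0, 0, 0, 0, 8],
    [155, 0, 0, 0, 0, 0, 8],
    [165, 0, 0, 0, 0, 0, 8],
    [170, 0, 0, 0, 0, 0, 8],
    [170, 0, 0, 0, 0, 0, 8]
  ]
}}

```text
time_s: 19.05
tool_pos: [736.2, 17.3, 246.6]
tool_rot: [2.93, -0.093, 1.068]
force: [-0.4, -0.5, -1.3]
opening: 0.177
grasp_force: 29.9
```

```bash
python3 - <<'E'
from h import *
np.set_printoptions(suppress=True,precision=4)
c=apply(load(),[170,0,0,0,0,0]); save(c)
s=ctrl.state(); D=c[1]@F; print(s["time_s"],c[0],s["tool_pos"],s["force"])
im=vision.capture("side"); cv2.imwrite("pics/out_side.png",im[:,:,::-1])
for n in("dipstick","dipstick_tip"): print(n,[(np.round(d["centre"],1).tolist(),round(d["score"],2)) for d in vision.pinpoint(n,"side")[:2]])
org=c[0]-D@[45,0,-19]; print(org, org-118*D[:,0])
g=cv2.cvtColor(im,cv2.COLOR_RGB2GRAY).astype(np.float32); u=D[:,0]
for s in range(25,122,8):
    a,b=proj([org-u*s,org-u*s+u],"side"); d=(b-a)/np.linalg.norm(b-a); n=np.array([-d[1],d[0]]); t=np.arange(-6,6.01,.1); q=(a+t[:,None]*n).astype(np.float32)
    v=cv2.remap(g,q[:,0][None],q[:,1][None],cv2.INTER_LINEAR)[0]; k=np.where(v>(v.max()+np.percentile(v,10))/2)[0]; print(s,round((t[k[0]]+t[k[-1]])/2,2),round(t[k[-1]]-t[k[0]],1),v.max())
# target level over the card
L=dipR(0); t=tool([485+118,-321.5,122],L); print("card target",t[0]); m=(t[0]+[0,0,100],t[1]); print("via",delta(c,m),delta(c,t))
E
```

```text
19.05 [735.5239  17.3693 245.8466] [736.2124  17.2568 246.5697] [-0.3794 -0.4718 -1.3421]
dipstick [([689.2, 22.1, 230.4], 0.81), ([561.7, 33.2, 126.4], 0.59)]
dipstick_tip [([603.7, 28.0, 156.0], 0.61)]
[688.938   20.3271 231.4588] [598.7538  26.047  155.5767]
25 -0.0 12.0 254.95898
33 0.1 11.8 255.0
41 1.15 9.7 242.84375
49 2.0 8.0 235.875
57 0.1 4.8 228.875
65 0.15 4.5 229.33398
73 0.2 4.6 229.21875
81 -0.05 4.3 225.84375
89 0.05 4.5 237.11719
97 0.15 4.5 220.23535
105 -0.25 4.3 147.29883
113 -0.0 4.4 231.3164
121 -0.0 12.0 49.95215
card target [ 648.  -321.5  103. ]
via [-78.0191 343.7314  -9.5095   0.0223  -0.6983  -0.0608] [-142.3259  343.719    67.0713    0.0223   -0.6983   -0.0608]
```

Call:
{"api": "arm_command", "payload": {
  "motion": [
    [-3, 15, -5, 0, -0.02, 0, 8],
    [-10, 45, -6, 0.003, -0.08, -0.01, 8],
    [-19, 85, -7, 0.006, -0.17, -0.015, 8],
    [-28, 125, -8, 0.009, -0.26, -0.022, 8],
    [-37, 165, -8, 0.011, -0.34, -0.03, 8],
    [-47, 207, -9, 0.014, -0.43, -0.037, 8],
    [-56, 249, -9, 0.017, -0.52, -0.045, 8],
    [-65, 287, -9, 0.019, -0.6, -0.052, 8],
    [-72, 317, -9, 0.021, -0.66, -0.058, 8],
    [-76, 336, -9, 0.022, -0.69, -0.06, 8],
    [-78, 343.7, -9.5, 0.022, -0.698, -0.061, 8],
    [-86, 343.7, 0, 0.022, -0.698, -0.061, 8],
    [-102, 343.7, 19, 0.022, -0.698, -0.061, 8],
    [-121, 343.7, 42, 0.022, -0.698, -0.061, 8],
    [-135, 343.7, 58, 0.022, -0.698, -0.061, 8],
    [-142.5, 343.7, 67, 0.022, -0.698, -0.061, 8],
    [-142.5, 343.7, 67, 0.022, -0.698, -0.061, 8],
    [-142.5, 343.7, 67, 0.022, -0.698, -0.061, 8],
    [-142.5, 343.7, 67, 0.022, -0.698, -0.061, 8],
    [-142.5, 343.7, 67, 0.022, -0.698, -0.061, 8]
  ]
}}

```text
time_s: 21.2
tool_pos: [648.9, -322.0, 105.0]
tool_rot: [3.14, 0.0, 0.005]
force: [-1.1, -0.3, -0.6]
opening: 0.181
grasp_force: 29.9
```

```bash
python3 - <<'E'
from h import *
np.set_printoptions(suppress=True,precision=3)
c=apply(load(),[-142.5,343.7,67,.022,-.698,-.061]); save(c)
s=ctrl.state(); D=c[1]@F; print(s["time_s"],c[0],s["tool_pos"],s["force"],s["opening"],R.from_matrix(c[1].T@R.from_rotvec(s["tool_rot"]).as_matrix()).as_rotvec(),D)
print("tip exp",c[0]-D@[163,0,-19])
a=cv2.imread("pics/top0.png"); b=cv2.imread("pics/side0.png")
for k,im,(x,y) in(("top",a,(452,236)),("side",b,(374,161))):
    h=cv2.cvtColor(im,cv2.COLOR_BGR2HSV)[y-8:y+9,x-8:x+9]; m=((h[...,0]<8)|(h[...,0]>172))&(h[...,1]>80); p=np.argwhere(m).mean(0)[::-1]+[x-8,y-8]; print(k,m.sum(),p,"card spot",atz(p,5,k))
ims=[]
for k in("side","top"):
    im=vision.capture(k); ims.append(im[:,:,::-1]); print(k,[(np.round(d["centre"],1).tolist(),round(d["score"],2)) for n in("dipstick_tip","dipstick","reading_card") for d in vision.pinpoint(n,k)[:1]])
    print(k,"proj tip,origin",proj([c[0]-D@[163,0,-19],c[0]-D@[45,0,-19]],k).round(1))
A=cv2.resize(ims[0][60:200,230:430],None,fx=2,fy=2,interpolation=cv2.INTER_CUBIC);B=cv2.resize(ims[1][100:300,350:540],None,fx=2,fy=2,interpolation=cv2.INTER_CUBIC)
cv2.imwrite("pics/end.png",np.hstack([cv2.copyMakeBorder(A,0,120,0,0,cv2.BORDER_CONSTANT),B]))
E
```

```text
21.2 [ 647.822 -321.47   102.943] [ 648.871 -322.01   104.99 ] [-1.124 -0.284 -0.62 ] 0.1808621183466932 [-0.002  0.003 -0.   ] [[ 1. -0. -0.]
 [ 0.  1.  0.]
 [ 0. -0.  1.]]
tip exp [ 484.818 -321.479  121.903]
top 39 [452.128 236.128] card spot [ 485.63  -322.616    5.   ]
side 20 [374.15 159.95] card spot [ 485.858 -321.71     5.   ]
side [([487.4, -319.7, 121.1], 0.78), ([600.7, -319.1, 125.8], 0.58), ([488.2, -322.8, -3.4], 0.7)]
side proj tip,origin [[377.3 124.5]
 [334.  122. ]]
top [([485.4, -317.9, -1.4], 0.81)]
top proj tip,origin [[467.1 237.4]
 [466.2 185.7]]
```

View pics/end.png

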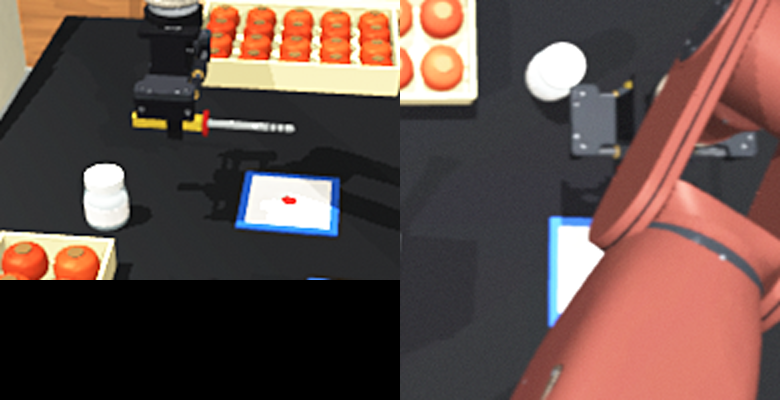

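The side view shows the dipstick level, with its tip at (293,128) above the card spot at (289,200). The jar and boxes have not moved. A 1–2 mm trim and a settle, then hand in.

Call:
{"api": "arm_command", "payload": {
  "motion": [
    [1, 0, -1, 0, 0, 0, 8],
    [1, 0, -1.5, 0, 0, 0, 8],
    [1, 0, -1.5, 0, 0, 0, 8],
    [1, 0, -1.5, 0, 0, 0, 8],
    [1, 0, -1.5, 0, 0, 0, 8],
    [1, 0, -1.5, 0, 0, 0, 8],
    [1, 0, -1.5, 0, 0, 0, 8],
    [1, 0, -1.5, 0, 0, 0, 8],
    [1, 0, -1.5, 0, 0, 0, 8],
    [1, 0, -1.5, 0, 0, 0, 8],
    [1, 0, -1.5, 0, 0, 0, 8],
    [1, 0, -1.5, 0, 0, 0, 8],
    [1, 0, -1.5, 0, 0, 0, 8],
    [1, 0, -1.5, 0, 0, 0, 8],
    [1, 0, -1.5, 0, 0, 0, 8]
  ]
}}

```text
time_s: 23.1
tool_pos: [648.8, -321.5, 104.4]
tool_rot: [3.141, 0.0, 0.0]
force: [-0.3, 0.5, -1.6]
opening: 0.179
grasp_force: 29.9
```

```bash
python3 - <<'E'
from h import *
s=ctrl.state(); print(s["time_s"],s["tool_pos"],abs(s["qvel"]).max(),s["grasp_force"])
print(ctrl.finish_job())
E
```

```text
23.1 [ 648.83869427 -321.48997772  104.44085617] 0.001011497415608743 29.942113403230906
the job is handed in; nothing more can be done
None
```

I handed the job in at about 23 s: the dipstick was pressed to a firm stop at about 7 N (the finger hid the collar), then drawn out and held level and still, its tip about 12 cm above the card's centre, with no bystander touched.

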